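# Size the washed blender collars on the stepped mandrel

## Task

Size the two washed grey collars in the white tray, one after the other: slide the collar down the stepped mandrel until it stops, let go so that it rests there by itself for a second, and see which colour of step carries it; then lift it off and gently lay it (do not drop it) flat, wholly on the mat of that colour, before taking the other collar. Leave the third collar on its black dish, and do not disturb the other things on the counter.

Things in the scene. Friction and masses are not known exactly. Their poses are not given: they have to be found in the camera images.
- collar_a_center (a point): centre (half-way up) of one of three grey plastic collars, plain rings that look alike from outside: 56 mm outside diameter, 16 mm high, about 60 g, the same either way up. Their bores differ (25, 34 or 43 mm); the gauge shows which is which. Two lie flat in the white tray, one on the black dish. z is the collar's axis
- collar_b_center (a point): centre (half-way up) of one of three grey plastic collars, plain rings that look alike from outside: 56 mm outside diameter, 16 mm high, about 60 g, the same either way up. Their bores differ (25, 34 or 43 mm); the gauge shows which is which. Two lie flat in the white tray, one on the black dish. z is the collar's axis
- collar_c_center (a point): centre (half-way up) of one of three grey plastic collars, plain rings that look alike from outside: 56 mm outside diameter, 16 mm high, about 60 g, the same either way up. Their bores differ (25, 34 or 43 mm); the gauge shows which is which. Two lie flat in the white tray, one on the black dish. z is the collar's axis
- gauge: sizing mandrel fixed to the counter: a tapering stepped post on a dark disc foot (90 mm diameter, 10 mm thick). Origin on its axis at the counter, z up. From below: orange, blue and yellow steps, then a white nose tapering 22 to 20 mm with a coned tip, 98 mm up. A collar slid down it stops on the flat top ledge of one step, whose colour is its size; it fits loosely (1.5 to 3 mm on the radius), never wedged
- ledge_orange (a point): point on the mandrel's axis at the height of the flat top ledge of its orange step (49 mm diameter), 50 mm above the counter; the centre of a collar resting on this ledge is 8 mm higher
- ledge_blue (a point): point on the mandrel's axis at the height of the flat top ledge of its blue step (tapering 40 to 38 mm diameter), 64 mm above the counter; the centre of a collar resting on this ledge is 8 mm higher
- ledge_yellow (a point): point on the mandrel's axis at the height of the flat top ledge of its yellow step (tapering 31 to 29 mm diameter), 78 mm above the counter; the centre of a collar resting on this ledge is 8 mm higher
- mat_yellow: yellow square mat on the counter, 110 by 110 mm, 3 mm thick, fixed; origin at the centre of its underside, x and y along its edges. The place for the collar of the yellow size
- mat_blue: blue square mat on the counter, 110 by 110 mm, 3 mm thick, fixed; origin at the centre of its underside, x and y along its edges. The place for the collar of the blue size
- mat_orange: orange square mat on the counter, 110 by 110 mm, 3 mm thick, fixed; origin at the centre of its underside, x and y along its edges. The place for the collar of the orange size
- tray: white plastic draining tray, fixed, 190 (x) by 280 (y) mm outside, walls 4 mm thick and 14 mm high, floor 4 mm thick; origin at the centre of its underside. Holds two collars side by side along y, about 130 mm apart
- dish: flat round black dish, fixed, 110 mm diameter, 4 mm thick, no rim; origin at the centre of its underside. The unwashed collar on it stays there
- jar: small closed jar with a red cap, 60 mm diameter, 70 mm high; loose bystander, origin on its underside
- mug: white mug, 74 mm diameter, 80 mm high; loose bystander, origin on its underside
- spatula: spatula lying on the counter beyond the mats; loose bystander, origin on its underside
- spoon: spoon lying on the counter beyond the tray; loose bystander, origin on its underside
- brush: brush lying on the counter near the robot, to its right; loose bystander, origin on its underside
Mind the look-alikes: they are no part of the job. What is shaped like the part that bears collar_b_center but pink is not meant.

How it is judged:
By the outcome, as a careful person would: the job done as asked, in the order asked, and still so for the second after the job is handed in, with the robot touching nothing.
It also fails if it takes over 72 s, if anything falls off the work surface, if the arm or the gripper's body presses on something with over 40 N, if the wrist force passes 120 N, or if a joint passes its speed limit or range.

## Robot

A 7-joint arm with a two-finger parallel gripper is mounted at the origin on the work surface. World frame = base frame: x ahead of the robot, y to its left, z up, the work surface at z = 0. Lengths are in m, angles in rad, forces in N, time in s.
With the tool pointing down it reaches from about 0.425 to 0.875 m from the base axis. Payload 8.4 kg.
Tool frame: the origin (TCP) lies on the centre line of the jaws, within the pads' length; the fingertips stand 25 mm ahead of it and the grasp point (between the pads) lies 6 mm ahead of it; z points along the fingers, x is the direction in which the jaws open and shut, and the axes are right-handed (so a half turn about z gives the same grasp; the last joint's range is limited). The gripper opens to 87 mm and grips with 3 to 60 N. Pads are 19 mm wide; open, the fingers measure 117 mm over their backs; the gripper's body (75 mm by 190 mm) begins 51 mm behind the grasp point.
Start: joints at [-0.099, 0.333, 0.04, 1.465, -0.013, 1.343, -0.059], TCP at [0.65, -0, 0.248] pointing down, gripper open.
Joint ranges: [-2.58, 2.58], [-0.38, 2.09], [-1.3, 1.39], [0.25, 2.4], [-1.5, 4.64], [0.08, 2.09], [-2.65, 2.65]. Speed limits (rad/s): [2.22, 2.22, 2.79, 2.79, 3.14, 3.14, 3.14].

## Interface

Orientations are given as a unit quaternion [x, y, z, w].
In Python, from workcell import ctrl gives the robot as it stands. The module is installed in compiled form; this text tells all that it offers.
- The arm moves only by the shell command python3 -m crank 'ROWS' [FORCE]. ROWS is JSON, a list of rows, each a list of 7 numbers: the shift along the tool's x, y, z in cm, then the turn, a rotation vector about the tool's x, y, z in rad, then the finger opening in cm, from 0 to 8.7. In form: [[dx, dy, dz, wx, wy, wz, fingers], ...]. A call has 1 to 12 rows; each row is the pose to reach, as a shift and turn from the pose measured when the call began, along the tool's axes at that moment; what a row does not reach only later rows make up. A row lasts 1/12 s, in which the tool goes at most 41.7 mm and 7.16 degrees, less where a joint would pass 70% of its speed; a pose out of reach is approached as far as the arm can. A call with a gripper value outside its range is refused whole. The fingers move at their own pace and stop on an object; FORCE is the grip in N (left out, the last holds). Time passes only in rows, so rows that repeat a pose let the fingers close. It gives the time, the measured TCP pose, the force and the opening at its end, in the units of the state.
- ctrl.observe(): the state, without advancing time (a new reading comes with each control period).
- ctrl.read_camera(name): name is "scene" or "side" or "wrist"; returns a dict with "color" (480x640x3 uint8, blue, green, red), "mtx" (3x3 intrinsics, pixels), "k1" (the pictures are not rectified: a ray, as slopes to the right and down, at radius r is drawn at 1 + k1 r^2 times it, then the intrinsics apply), "extrinsics" (4x4, takes a point from world to camera coordinates); the wrist camera has in their place "T_tool_cam" (4x4, takes a point from camera to tool coordinates, whose origin is the TCP and whose axes are the tool frame's). Camera axes: x right, y up, looking along -z (the intrinsics and any distortion apply to the point x, -y, -z); pixel columns grow to the right and rows downward; lengths in m; the calibration is good to about 2 mm. A picture is of the moment at which its call begins: read the wrist's pose just before it. There is no depth.
- ctrl.job_done(): hands the job in, once; it reports no verdict.
Trained networks look in the newest picture that a camera, given by its name, has taken for a name from the list of things; names that differ only in an ending like _2 or _b are one class to them, and where a whole thing is asked for, a point or a joint stands for the part that bears it (a point fixed in the world has none). Each returns a list of dicts, best first, with "confidence" (0 to 1); they miss things now and then, are a little off and sometimes report something else, mostly with a low value. They report only what shows in the picture. A call takes as long as a camera call. They do not tell look-alikes from the thing itself.
- ctrl.masks_of(camera, target): "pixels" (480x640 bool, what is visible of it) and "centre" ([column, row] in pixels, amid what is visible of it).
The state is a dict: "time_s": time; "q": joint angles; "qvel": joint speeds; "joint_efforts": joint torques, N m; "eef_pos": TCP position; "eef_rot": TCP orientation; "wrist_force": force on the tool from outside, world axes, zero at the start; "wrist_torque": the same for the moment, N m; "finger_gap": finger opening in m.
Only numpy, scipy, OpenCV 4.12 (cv2) and the standard library are available. Lean on these libraries where they do the work, as an engineer would, in place of code of your own. Each camera call takes 0.05 s, during which the arm holds its last target. There are 200 camera calls.

## Working session

There is one attempt and no reset: what is moved stays moved. The work goes in short steps, Python scripts to look and compute and a shell command to move; the robot and the scene stay as the last step left them, time stands still between calls to the robot, and variables do not carry over. Pictures are saved under pics/ and viewed, about 8 in all and at most 12, crops included, and the job is handed in when it is done.

```bash
mkdir -p pics; cat > h.py <<'E'
import numpy as np, cv2
from scipy.spatial.transform import Rotation as R
from workcell import ctrl
def cam(name):
    s=ctrl.observe(); c=ctrl.read_camera(name)
    if 'extrinsics' in c: T=np.linalg.inv(np.array(c['extrinsics']))
    else:
        W=np.eye(4); W[:3,:3]=R.from_quat(s['eef_rot']).as_matrix(); W[:3,3]=s['eef_pos']; T=W@np.array(c['T_tool_cam'])
    return c,T
def px2w(c,T,u,v,z):
    K=np.array(c['mtx']); x=(u-K[0,2])/K[0,0]; y=(v-K[1,2])/K[1,1]
    a,b=x,y
    for _ in range(20):
        f=1+c['k1']*(a*a+b*b); a,b=x/f,y/f
    d=T[:3,:3]@np.array([a,-b,-1]); o=T[:3,3]
    return o+d*(z-o[2])/d[2]
def w2px(c,T,p):
    q=np.linalg.inv(T)@np.append(p,1); a,b=q[0]/-q[2],-q[1]/-q[2]; f=1+c['k1']*(a*a+b*b); K=np.array(c['mtx'])
    return np.array([K[0,0]*a*f+K[0,2],K[1,1]*b*f+K[1,2]])
E
python3 - <<'E'
from h import *
print(ctrl.observe())
Z=dict(collar_a_center=.012,gauge=.03,mat_yellow=.003,mat_blue=.003,mat_orange=.003,tray=.008,dish=.004,jar=.05,mug=.06,spatula=.005,spoon=.005,brush=.01)
for n in ['scene','side']:
    c,T=cam(n); cv2.imwrite(f'pics/{n}0.png',c['color']); print(n,T[:3,3])
    for k,z in Z.items():
        for m in ctrl.masks_of(n,k)[:5]:
            u,v=m['centre']; print(k,round(m['confidence'],2),np.round([u,v]),m['pixels'].sum(),px2w(c,T,u,v,z)[:2].round(3))
c,T=cam('wrist');cv2.imwrite('pics/wrist0.png',c['color'])
E
```

```text
{'time_s': 0.0, 'q': array([-0.0991868 ,  0.33394696,  0.03986134,  1.46628322, -0.01338452,
        1.34327405, -0.05848735]), 'qvel': array([ 0.00037953, -0.00032181,  0.00025905,  0.00128692,  0.00021231,
        0.00070761, -0.00149091]), 'joint_efforts': array([ 1.06989024e-03, -6.56351209e+01,  1.33598529e+00, -4.03798449e+01,
       -5.97442500e-02,  4.47441044e-02,  1.62792835e-04]), 'eef_pos': array([ 6.49573225e-01, -3.30196816e-05,  2.46629907e-01]), 'eef_rot': array([ 9.99999661e-01, -1.32205810e-06, -8.20613561e-04,  6.20085437e-05]), 'wrist_force': array([ 0.24612514, -0.45519188, -0.35488682]), 'wrist_torque': array([-0.03746392, -0.0202581 ,  0.0178594 ]), 'finger_gap': 0.08705539945007974}
scene [1.29184862 0.6797058  0.81673666]
collar_a_center 0.73 [419. 295.] 356 [0.473 0.228]
gauge 0.62 [420. 292.] 349 [0.482 0.234]
gauge 0.58 [333. 260.] 1067 [0.531 0.017]
gauge 0.27 [270. 288.] 393 [ 0.705 -0.015]
mat_yellow 0.91 [296. 220.] 894 [ 0.448 -0.195]
mat_yellow 0.59 [466. 324.] 364 [0.47  0.351]
mat_blue 0.7 [228. 207.] 846 [ 0.538 -0.377]
mat_orange 0.56 [255. 244.]
[... 795 characters left out ...]
llow 0.61 [411. 249.] 1488 [ 0.448 -0.2  ]
mat_yellow 0.21 [195. 253.] 1114 [0.792 0.12 ]
mat_blue 0.58 [421. 207.] 1023 [ 0.522 -0.363]
mat_orange 0.81 [353. 230.] 1338 [ 0.587 -0.173]
mat_orange 0.47 [326. 276.] 1634 [ 0.529 -0.008]
tray 0.72 [226. 384.] 15118 [0.471 0.311]
dish 0.93 [276. 249.] 750 [ 0.668 -0.005]
jar 0.71 [195. 255.] 1092 [0.732 0.157]
jar 0.22 [353. 176.] 809 [ 0.693 -0.306]
mug 0.71 [300. 193.] 1233 [ 0.724 -0.145]
mug 0.26 [501. 240.] 856 [ 0.283 -0.282]
spatula 0.73 [351. 175.] 771 [ 0.75  -0.373]
spoon 0.74 [135. 320.] 1099 [0.713 0.324]
spoon 0.67 [357. 227.] 1255 [ 0.587 -0.186]
brush 0.91 [500. 241.] 863 [ 0.307 -0.35 ]
brush 0.58 [301. 191.] 1278 [ 0.789 -0.217]
```

View pics/scene0.png

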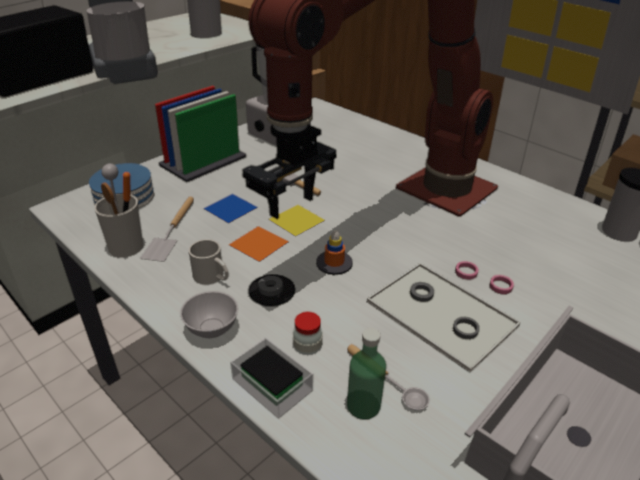

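View pics/side0.png

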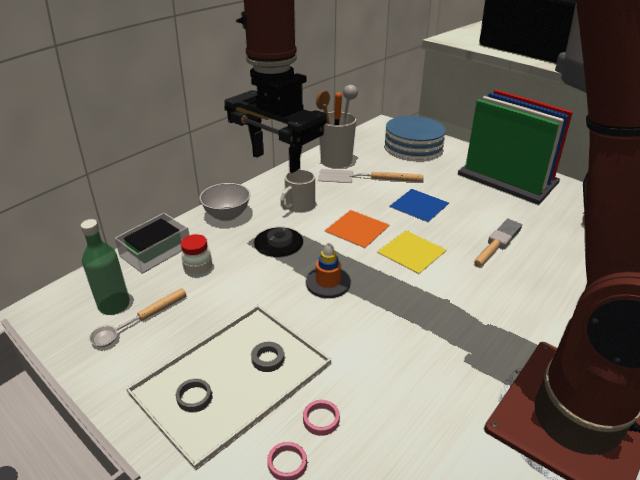

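The tray's collars are at side (267,356) and (194,394), which is scene (422,291) and (466,327). Possible mix-ups are the two pink rings at side (321,416) and (287,460), both outside the tray, and the dish collar at side (280,240). I choose the two grey rings inside the white tray and will check that choice in a wrist crop.

```bash
python3 - <<'E'
from h import *
for n,L in {'scene':[('c1',422,291,.012),('c2',466,327,.012),('tip',336.5,233,.098),('foot',335,262,.01),('dishring',271,284,.012)],
 'side':[('c1',267,356,.012),('c2',194,394,.012),('tip',328,245,.098),('foot',328,281,.01),('dishring',280,238,.012),('traycorners',257,310,.014),('t',328,361,.014),('t',197,457,.014),('t',132,391,.014)]}.items():
    c,T=cam(n)
    for k,u,v,z in L: print(n,k,px2w(c,T,u,v,z)[:2].round(4))
c,T=cam('wrist'); print(c['T_tool_cam'].round(3) if hasattr(c['T_tool_cam'],'round') else c['T_tool_cam'])
print(px2w(c,T,320,240,0))
E
```

```text
scene c1 [0.4568 0.2253]
scene c2 [0.4868 0.3602]
scene tip [0.5169 0.0127]
scene foot [0.5154 0.0105]
scene dishring [ 0.6811 -0.0374]
side c1 [0.4615 0.2259]
side c2 [0.4914 0.3588]
side tip [0.5123 0.0074]
side foot [0.5107 0.0075]
side dishring [ 0.6828 -0.0329]
side traycorners [0.5536 0.1604]
side t [0.3758 0.1682]
side t [0.3996 0.428 ]
side t [0.5683 0.4242]
[[ 1.    -0.     0.001  0.001]
 [ 0.    -0.96  -0.282 -0.077]
 [ 0.001  0.282 -0.96  -0.137]
 [ 0.     0.     0.     1.   ]]
[ 0.65089999 -0.0394167   0.        ]
```

View pics/wrist0.png

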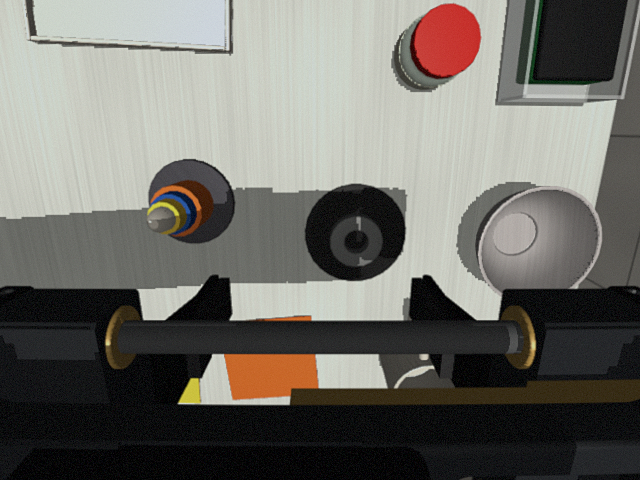

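The wrist view shows the gauge foot at (192,201) and its tip at (157,217). The dish collar is at (356,240). I'm going above the near tray collar now.

```bash
python3 -m crank '[[-4,-4.5,0,0,0,0,8.7],[-8,-9,1,0,0,0,8.7],[-12,-13.5,2,0,0,0,8.7],[-16,-18,4,0,0,0,8.7],[-19,-22.6,6,0,0,0,8.7],[-19,-22.6,8,0,0,0,8.7],[-19,-22.6,8,0,0,0,8.7],[-19,-22.6,8,0,0,0,8.7],[-19,-22.6,8,0,0,0,8.7],[-19,-22.6,8,0,0,0,8.7]]' 20; cat > look.py <<'E'
import sys; from h import *
tag=sys.argv[1]
c,T=cam('wrist'); s=ctrl.observe(); im=c['color']
cv2.imwrite(f'pics/{tag}.png',im[:330])
print('tcp',s['eef_pos'].round(4),'tcp px',w2px(c,T,np.r_[s['eef_pos'][:2],.012]).round())
for m in ctrl.masks_of('wrist','collar_a_center')[:4]:
    ys,xs=np.nonzero(m['pixels']); P=np.stack([xs,ys],1)
    h=cv2.convexHull(P.astype(np.int32)); (u,v),ax,_=cv2.fitEllipse(h)
    # outline: circumscribing ellipse of visible solid; use mid height
    print(round(m['confidence'],2),m['centre'],(round(u),round(v)),np.round(ax),px2w(c,T,u,v,.012)[:2].round(4), im[ys,xs].mean(0).round())
E
python3 look.py w1; python3 - <<'E'
from h import *
print(ctrl.observe()['wrist_force'])
E
```

```text
time_s: 2.33
eef_pos: [0.4594, 0.2265, 0.1674]
eef_rot: [1.0, 0.001, -0.0, 0.0]
wrist_force: [0.1, -0.4, -0.2]
finger_gap: 0.0871
tcp [0.4605 0.2256 0.1679] tcp px [320. 228.]
[-0.57015116  0.41049777  0.39892729]
```

View pics/w1.png

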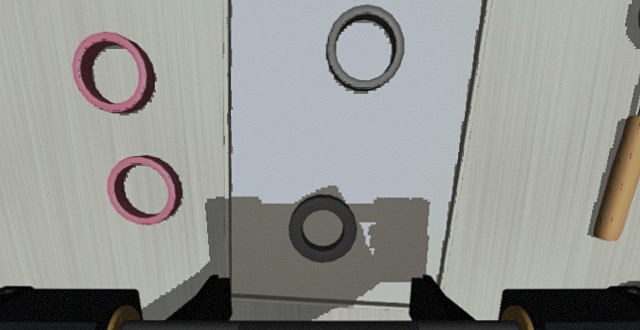

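The near collar is centred at (322,228). It is grey and inside the tray, the pink rings are off to the left, and the TCP projects to (320,228). I'm descending and gripping.

```bash
python3 -m crank '[[0.1,0,3,0,0,0,8.7],[0.1,0,6,0,0,0,8.7],[0.1,0,9,0,0,0,8.7],[0.1,0,11.5,0,0,0,8.7],[0.1,0,13,0,0,0,8.7],[0.1,0,13.6,0,0,0,8.7],[0.1,0,13.6,0,0,0,8.7],[0.1,0,13.6,0,0,0,8.7]]' 20 && python3 -m crank '[[0,0,0,0,0,0,5],[0,0,0,0,0,0,5],[0,0,0,0,0,0,5],[0,0,0,0,0,0,5],[0,0,0,0,0,0,5],[0,0,0,0,0,0,5],[0,0,0,0,0,0,5]]' 20
```

```text
time_s: 3.1
eef_pos: [0.4634, 0.2248, 0.0331]
eef_rot: [1.0, -0.001, 0.001, -0.0]
wrist_force: [-0.0, -0.1, 0.1]
finger_gap: 0.087
time_s: 3.68
eef_pos: [0.4633, 0.2249, 0.0332]
eef_rot: [1.0, -0.001, 0.001, -0.0]
wrist_force: [-0.5, -0.1, 3.5]
finger_gap: 0.0542
```

```bash
python3 - <<'E'
from h import *
c,T=cam('wrist')
print(c['color'].shape)
im=cv2.imread('pics/wrist0.png')
# gauge from first wrist pic, TCP (0.6496,0,0.2466)
W=np.eye(4); W[:3,:3]=np.diag([1,-1,-1]); W[:3,3]=[.6496,0,.2466]; T=W@np.array(c['T_tool_cam'])
print(px2w(c,T,192,201,.01),px2w(c,T,157,218,.098))
E
```

```text
(480, 640, 3)
[0.5176428  0.00616575 0.01      ] [0.51928018 0.0090153  0.098     ]
```

```bash
python3 -m crank '[[0,0,-2,0,0,0,5],[0,0,-6,0,0,0,5],[0,0,-10,0,0,0,5],[0,0,-14,0,0,0,5],[1,3,-16.7,0,0,0,5],[2,7,-16.7,0,0,0,5],[3,11,-16.7,0,0,0,5],[4,15,-16.7,0,0,0,5],[5,19,-16.7,0,0,0,5],[5.4,23,-16.7,0,0,0,5],[5.4,26,-16.7,0,0,0,5],[5.4,29,-16.7,0,0,0,5]]' 20 && python3 -m crank '[[0,0.5,0,0,0,0,5],[0,0.5,0,0,0,0,5],[0,0.5,0,0,0,0,5]]'; python3 - <<'E'
from h import *
c,T=cam('wrist'); s=ctrl.observe(); print(s['eef_pos'],s['finger_gap'],s['wrist_force'])
cv2.imwrite('pics/w2.png',c['color'])
for m in ctrl.masks_of('wrist','gauge'): print(m['confidence'],m['centre'])
for z in (0,.01,.05,.098): print(z,w2px(c,T,[.517,.008,z]))
E
```

```text
time_s: 4.73
eef_pos: [0.5159, -0.0676, 0.2001]
eef_rot: [1.0, -0.002, 0.001, -0.0]
wrist_force: [0.4, 0.6, -0.5]
finger_gap: 0.0546
time_s: 4.98
eef_pos: [0.5158, -0.0721, 0.1999]
eef_rot: [1.0, -0.002, 0.001, -0.0]
wrist_force: [0.5, 0.4, 0.2]
finger_gap: 0.0544
[ 0.51589387 -0.07117947  0.19992197] 0.0544625660150448 [-0.16614106  0.38491353 -0.68315769]
0.92 [318.1, 129.6]
0 [319.45383313 126.31737011]
0.01 [319.44667462 126.20210253]
0.05 [319.41303591 125.6604526 ]
0.098 [319.35774872 124.7702412 ]
```

View pics/w2.png

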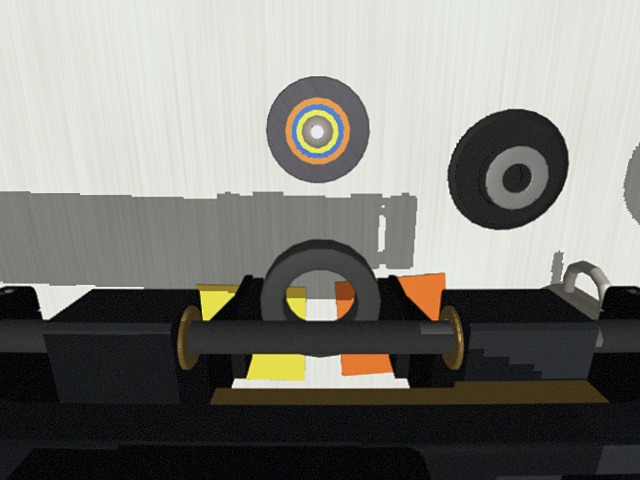

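The wrist picture shows the mandrel end-on, with its foot centre at (318,130) and its tip at (317,131). The collar is held level, with its top face centred near (320.5,297). I'm working out both positions.

```bash
python3 - <<'E'
from h import *
c,T=cam('wrist'); s=ctrl.observe(); p=s['eef_pos'];print(p)
print('foot',px2w(c,T,318,130,.01),'tip',px2w(c,T,317,131,.098))
im=c['color']; hsv=cv2.cvtColor(im,cv2.COLOR_BGR2HSV)
for n,lo,hi,z in [('or',(5,120,80),(18,255,255),.05),('bl',(100,120,60),(130,255,255),.064),('ye',(22,120,80),(35,255,255),.078)]:
    m=cv2.inRange(hsv,lo,hi); m[200:]=0
    (u,v),ax,_=cv2.fitEllipse(cv2.convexHull(cv2.findNonZero(m))); print(n,u,v,ax,px2w(c,T,u,v,z))
# held collar top face: bore+outer
for dz in (.005,.013,.021): print(dz, w2px(c,T,p-[0,0,dz]))
print('collar top', px2w(c,T,320.5,297,p[2]-.0132))
E
```

```text
[ 0.51597626 -0.07080839  0.1999604 ]
foot [0.51570609 0.00615951 0.01      ] tip [0.51546091 0.00552874 0.098     ]
or 317.2694091796875 132.40017700195312 (64.13291931152344, 66.46381378173828) [0.51532334 0.00440058 0.05      ]
bl 317.05181884765625 132.65866088867188 (50.898128509521484, 52.81611251831055) [0.51525474 0.00430256 0.064     ]
ye 317.1583557128906 132.9276123046875 (41.166542053222656, 42.61873245239258) [0.51542341 0.00421554 0.078     ]
0.005 [317.34798633 315.28192664]
0.013 [317.45492206 306.70687256]
0.021 [317.55247752 298.88717673]
collar top [ 0.51736377 -0.06608492  0.1867604 ]
```

```bash
python3 -m crank '[[-0.15,-3,0,0,0,0,5],[-0.15,-6,0,0,0,0,5],[-0.15,-7.5,2,0,0,0,5],[-0.15,-7.5,4,0,0,0,5],[-0.15,-7.5,6,0,0,0,5],[-0.15,-7.5,7.5,0,0,0,5],[-0.15,-7.5,8.5,0,0,0,5],[-0.15,-7.5,8.5,0,0,0,5],[-0.15,-7.5,8.5,0,0,0,5]]'; python3 - <<'E'
from h import *
c,T=cam('side'); im=c['color'][180:340,230:430]; 
d,T=cam('scene'); im2=d['color'][180:340,230:430]
cv2.imwrite('pics/s3.png',cv2.resize(np.hstack([im,im2]),None,fx=2,fy=2,interpolation=2)); print(ctrl.observe()['wrist_force'])
E
```

```text
time_s: 5.88
eef_pos: [0.5147, 0.0049, 0.1151]
eef_rot: [1.0, -0.0, 0.001, -0.0]
wrist_force: [0.3, -1.0, -0.0]
finger_gap: 0.0545
[-0.0614486  -0.51779401 -0.45272569]
```

View pics/s3.png

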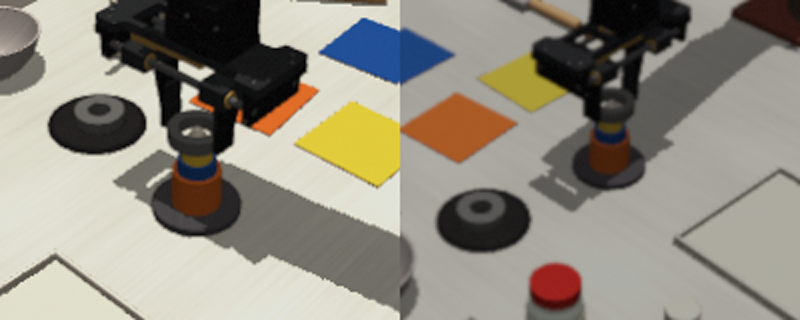

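Both views show the collar over the nose and concentric with it. I'm lowering it slowly.

```bash
python3 -m crank '[[0,0.08,0.4,0,0,0,5],[0,0.08,0.8,0,0,0,5],[0,0.08,1.2,0,0,0,5],[0,0.08,1.5,0,0,0,5],[0,0.08,1.5,0,0,0,5]]' && python3 -m crank '[[0,0,0.2,0,0,0,5],[0,0,0.4,0,0,0,5],[0,0,0.6,0,0,0,5],[0,0,0.6,0,0,0,5]]'
```

```text
time_s: 6.4
eef_pos: [0.515, 0.0038, 0.1003]
eef_rot: [1.0, -0.001, 0.001, -0.0]
wrist_force: [-1.2, -0.1, -0.4]
finger_gap: 0.0544
time_s: 6.73
eef_pos: [0.5148, 0.0038, 0.0939]
eef_rot: [1.0, -0.001, 0.001, -0.0]
wrist_force: [-1.5, -0.2, -1.5]
finger_gap: 0.0541
```

```bash
python3 -m crank '[[0,0,0.1,0,0,0,5],[0,0,0.2,0,0,0,5],[0,0,0.2,0,0,0,5]]'; python3 - <<'E'
from h import *
c,T=cam('side'); im=c['color'][200:320,270:390]; 
d,T=cam('scene'); im2=d['color'][200:320,270:390]
cv2.imwrite('pics/s4.png',cv2.resize(np.hstack([im,im2]),None,fx=3,fy=3,interpolation=2)); print(ctrl.observe()['wrist_force'])
E
```

```text
time_s: 6.98
eef_pos: [0.515, 0.0038, 0.0931]
eef_rot: [1.0, -0.001, 0.001, -0.0]
wrist_force: [-6.4, -0.4, 13.5]
finger_gap: 0.0547
[-6.4171144   0.39485611 14.55664224]
```

Contact is at blue-ledge height: the collar bottom is at about 0.064. I'm releasing it, letting it rest for over a second, and looking.

```bash
python3 -m crank '[[0,0,-0.1,0,0,0,5],[0,0,-0.1,0,0,0,8.7],[0,0,-0.1,0,0,0,8.7],[0,0,-0.1,0,0,0,8.7],[0,0,-0.1,0,0,0,8.7],[0,0,-0.1,0,0,0,8.7],[0,0,-0.1,0,0,0,8.7],[0,0,-0.1,0,0,0,8.7],[0,0,-0.1,0,0,0,8.7],[0,0,-0.1,0,0,0,8.7],[0,0,-0.1,0,0,0,8.7],[0,0,-0.1,0,0,0,8.7]]'; python3 -m crank '[[0,0,0,0,0,0,8.7],[0,0,0,0,0,0,8.7],[0,0,0,0,0,0,8.7],[0,0,0,0,0,0,8.7],[0,0,0,0,0,0,8.7],[0,0,0,0,0,0,8.7],[0,0,0,0,0,0,8.7],[0,0,0,0,0,0,8.7]]'; python3 - <<'E'
from h import *
c,T=cam('side'); im=c['color'][215:305,270:390]; 
d,T=cam('scene'); im2=d['color'][200:290,270:390]
cv2.imwrite('pics/s5.png',cv2.resize(np.hstack([im,im2]),None,fx=3.3,fy=3.3,interpolation=2)); print(ctrl.observe()['wrist_force'])
E
```

```text
time_s: 8.08
eef_pos: [0.515, 0.0038, 0.0941]
eef_rot: [1.0, -0.001, 0.001, -0.0]
wrist_force: [-0.7, -0.2, -0.8]
finger_gap: 0.0872
time_s: 8.75
eef_pos: [0.515, 0.0038, 0.0941]
eef_rot: [1.0, -0.001, 0.001, -0.0]
wrist_force: [0.5, 0.8, -0.3]
finger_gap: 0.087
[ 0.23195275  0.15936829 -0.69776728]
```

View pics/s5.png

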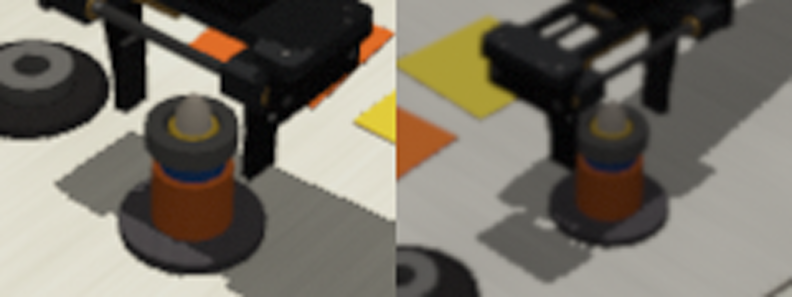

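The released collar rests level on the blue step: blue shows directly under it and yellow inside its bore. So this one goes to the blue mat. I'm regripping and carrying it over.

```bash
python3 -m crank '[[0,0,0,0,0,0,5],[0,0,0,0,0,0,5],[0,0,0,0,0,0,5],[0,0,0,0,0,0,5],[0,0,0,0,0,0,5],[0,0,0,0,0,0,5],[0,0,0,0,0,0,5],[0,0,-1,0,0,0,5],[0,0,-3,0,0,0,5],[0,0,-6,0,0,0,5],[0,0,-9,0,0,0,5],[0,0,-11,0,0,0,5]]' 20 && python3 -m crank '[[0.2,3,0,0,0,0,5],[0.4,7,0,0,0,0,5],[0.6,11,0,0,0,0,5],[0.8,15,0,0,0,0,5],[1,19,0,0,0,0,5],[1.2,23,0,0,0,0,5],[1.4,27,0,0,0,0,5],[1.5,31,0,0,0,0,5],[1.5,34,0,0,0,0,5],[1.5,37.4,0,0,0,0,5],[1.5,37.4,0,0,0,0,5],[1.5,37.4,0,0,0,0,5]]'; python3 - <<'E'
from h import *
c,T=cam('wrist'); s=ctrl.observe(); print(s['eef_pos'],s['finger_gap'])
hsv=cv2.cvtColor(c['color'],cv2.COLOR_BGR2HSV); m=cv2.inRange(hsv,(100,120,50),(130,255,255))
ys,xs=np.nonzero(m)
for i in (xs.argmin(),xs.argmax(),ys.argmin(),ys.argmax()): print(xs[i],ys[i],px2w(c,T,xs[i],ys[i],.003)[:2].round(3))
for n in ('side','scene'):
    c,T=cam(n); hsv=cv2.cvtColor(c['color'],cv2.COLOR_BGR2HSV); m=cv2.inRange(hsv,(105,150,50),(125,255,255))
    k,l,st,ce=cv2.connectedComponentsWithStats(m)
    print(n,[(st[i][4],ce[i].round(),px2w(c,T,*ce[i],.003)[:2].round(3)) for i in range(1,k) if st[i][4]>150])
cv2.imwrite('pics/w6.png',ctrl.read_camera('wrist')['color'])
E
```

```text
time_s: 9.85
eef_pos: [0.5153, 0.0037, 0.2077]
eef_rot: [1.0, -0.001, 0.002, -0.001]
wrist_force: [0.7, -0.4, -0.7]
finger_gap: 0.054
time_s: 10.85
eef_pos: [0.5288, -0.3728, 0.2076]
eef_rot: [1.0, -0.003, 0.002, -0.0]
wrist_force: [0.2, 0.6, -0.4]
finger_gap: 0.0544
[ 0.52959113 -0.37080402  0.20751184] 0.05445339987996695
264 159 [ 0.479 -0.321]
382 155 [ 0.588 -0.318]
375 154 [ 0.581 -0.317]
369 265 [ 0.579 -0.425]
side [(np.int32(446), array([537., 119.]), array([ 0.516, -1.143])), (np.int32(986), array([419., 205.]), array([ 0.532, -0.369]))]
scene [(np.int32(703), array([230., 208.]), array([ 0.535, -0.37 ]))]
```

View pics/w6.png

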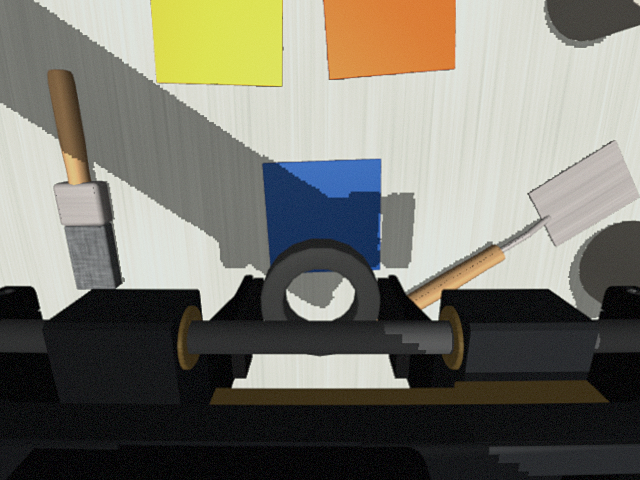

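The collar is directly over the blue mat, whose near corners are at (264,159) and (381,158). The spatula handle and the brush are both clear of the fingers. I'm laying it down.

```bash
python3 -m crank '[[0.3,0,3,0,0,0,5],[0.3,0,6,0,0,0,5],[0.3,0,9,0,0,0,5],[0.3,0,12,0,0,0,5],[0.3,0,14.5,0,0,0,5],[0.3,0,16,0,0,0,5],[0.3,0,17,0,0,0,5],[0.3,0,17.2,0,0,0,5],[0.3,0,17.2,0,0,0,5]]' && python3 -m crank '[[0,0,0.1,0,0,0,5],[0,0,0.2,0,0,0,5],[0,0,0.2,0,0,0,5]]'
```

```text
time_s: 11.8
eef_pos: [0.5347, -0.3679, 0.0358]
eef_rot: [1.0, 0.001, 0.003, -0.001]
wrist_force: [0.1, -0.2, 0.3]
finger_gap: 0.0544
time_s: 12.05
eef_pos: [0.5354, -0.3681, 0.0349]
eef_rot: [1.0, 0.001, 0.003, -0.001]
wrist_force: [-0.0, -0.7, -0.5]
finger_gap: 0.0542
```

```bash
python3 -m crank '[[0,0,0.1,0,0,0,5],[0,0,0.2,0,0,0,5],[0,0,0.2,0,0,0,5]]'; python3 -m crank '[[0,0,0.05,0,0,0,5],[0,0,0.1,0,0,0,5],[0,0,0.1,0,0,0,5]]'
```

```text
time_s: 12.3
eef_pos: [0.5358, -0.3683, 0.0334]
eef_rot: [1.0, 0.001, 0.004, -0.001]
wrist_force: [1.3, -0.7, 0.8]
finger_gap: 0.054
time_s: 12.55
eef_pos: [0.5358, -0.3683, 0.0333]
eef_rot: [1.0, 0.001, 0.004, -0.001]
wrist_force: [-3.0, 2.5, 9.8]
finger_gap: 0.0543
```

It has made contact at 10 N. I'm releasing, rising, and going to the second collar.

```bash
python3 -m crank '[[0,0,0,0,0,0,8.7],[0,0,0,0,0,0,8.7],[0,0,0,0,0,0,8.7],[0,0,0,0,0,0,8.7],[0,0,0,0,0,0,8.7],[0,0,0,0,0,0,8.7],[0,0,-2,0,0,0,8.7],[0,0,-6,0,0,0,8.7],[0,0,-10,0,0,0,8.7],[0,0,-14,0,0,0,8.7],[0,0,-16.5,0,0,0,8.7],[0,0,-16.5,0,0,0,8.7]]' && python3 -m crank '[[0,-4,0,0,0,0,8.7],[0,-8,0,0,0,0,8.7],[-0.5,-12,0,0,0,0,8.7],[-1,-16,0,0,0,0,8.7],[-1.5,-20,0,0,0,0,8.7],[-2,-24,0,0,0,0,8.7],[-2.5,-28,0,0,0,0,8.7],[-3,-32,0,0,0,0,8.7],[-3.5,-36,0,0,0,0,8.7],[-4,-40,0,0,0,0,8.7],[-4.5,-44,0,0,0,0,8.7],[-4.5,-46,0,0,0,0,8.7]]'; python3 - <<'E'
from h import *
c,T=cam('side'); im=c['color'][160:260,370:490]; d,T=cam('scene'); im2=d['color'][160:260,180:300]
cv2.imwrite('pics/s7.png',cv2.resize(np.hstack([im,im2]),None,fx=3.3,fy=3.3,interpolation=2)); print(ctrl.observe()['eef_pos'])
E
```

```text
time_s: 13.55
eef_pos: [0.5368, -0.3704, 0.2053]
eef_rot: [1.0, 0.001, 0.008, 0.002]
wrist_force: [0.1, -1.0, -0.3]
finger_gap: 0.0871
time_s: 14.55
eef_pos: [0.4895, 0.0948, 0.2027]
eef_rot: [1.0, 0.003, 0.008, 0.001]
wrist_force: [0.4, -0.3, -1.1]
finger_gap: 0.0869
[0.49028142 0.09404606 0.20256522]
```

View pics/s7.png

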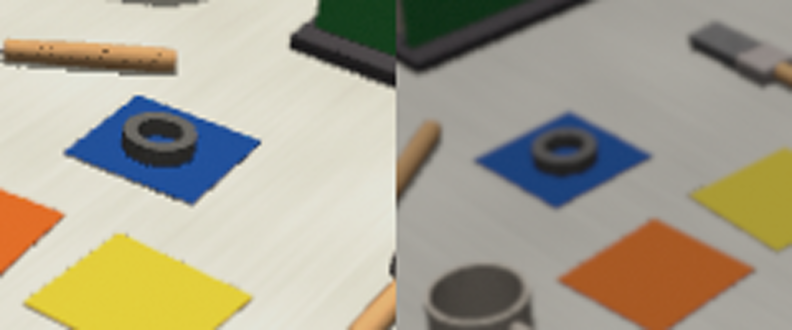

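The first collar lies flat and wholly on the blue mat. On to the second collar, correcting the small tool tilt on the way.

```bash
python3 -m crank '[[0,-4,0,0,-0.016,0.006,8.7],[0,-8,0,0,-0.016,0.006,8.7],[0,-12,0,0,-0.016,0.006,8.7],[0,-16,0,0,-0.016,0.006,8.7],[0,-20,1,0,-0.016,0.006,8.7],[0,-24,2,0,-0.016,0.006,8.7],[0,-26.6,3,0,-0.016,0.006,8.7],[0,-26.6,3,0,-0.016,0.006,8.7],[0,-26.6,3,0,-0.016,0.006,8.7],[0,-26.6,3,0,-0.016,0.006,8.7]]'; python3 look.py w8; python3 - <<'E'
from h import *
print(ctrl.observe()['eef_rot'].round(4))
E
```

```text
time_s: 15.48
eef_pos: [0.4893, 0.3584, 0.1714]
eef_rot: [1.0, 0.0, -0.0, 0.002]
wrist_force: [-0.0, -1.0, 0.1]
finger_gap: 0.0866
tcp [0.4896 0.3581 0.1719] tcp px [319. 225.]
[ 1.0e+00 -2.0e-04  3.0e-04  1.4e-03]
```

View pics/w8.png

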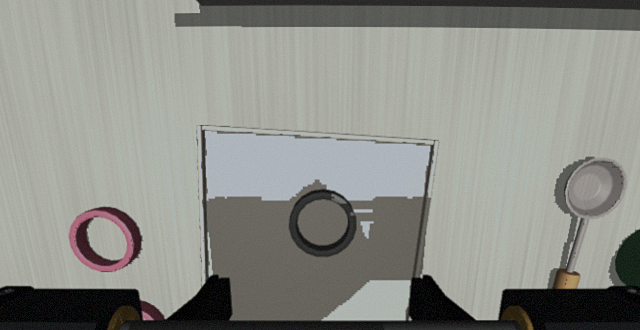

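The grey collar in the tray is at (322,223) and the TCP projects to (319,225), so it needs a 2 mm correction. I'm descending and gripping.

```bash
python3 -m crank '[[0.15,-0.15,3,0,0,0,8.7],[0.15,-0.15,6,0,0,0,8.7],[0.15,-0.15,9,0,0,0,8.7],[0.15,-0.15,11.5,0,0,0,8.7],[0.15,-0.15,13,0,0,0,8.7],[0.15,-0.15,13.8,0,0,0,8.7],[0.15,-0.15,13.8,0,0,0,8.7],[0.15,-0.15,13.8,0,0,0,8.7]]' 20 && python3 -m crank '[[0,0,0,0,0,0,5],[0,0,0,0,0,0,5],[0,0,0,0,0,0,5],[0,0,0,0,0,0,5],[0,0,0,0,0,0,5],[0,0,0,0,0,0,5],[0,0,0,0,0,0,5]]' 20
```

```text
time_s: 16.25
eef_pos: [0.492, 0.3587, 0.0351]
eef_rot: [1.0, -0.001, 0.001, 0.001]
wrist_force: [0.1, 0.4, 0.5]
finger_gap: 0.0872
time_s: 16.83
eef_pos: [0.4921, 0.3589, 0.0354]
eef_rot: [1.0, -0.001, 0.001, 0.001]
wrist_force: [-1.1, -0.6, 2.8]
finger_gap: 0.056
```

```bash
python3 -m crank '[[0,0,-3,0,0,0,5],[0,0,-7,0,0,0,5],[0,0,-11,0,0,0,5],[0,0,-15,0,0,0,5],[0.2,3,-16.5,0,0,0,5],[0.5,7,-16.5,0,0,0,5],[0.8,11,-16.5,0,0,0,5],[1.1,15,-16.5,0,0,0,5],[1.4,19,-16.5,0,0,0,5],[1.7,23,-16.5,0,0,0,5],[2,27,-16.5,0,0,0,5],[2.3,31,-16.5,0,0,0,5]]' && python3 -m crank '[[0,4,0,0,0,0,5],[0,8,0,0,0,0,5],[0,12,0,0,0,0,5],[0,12,0,0,0,0,5],[0,12,0,0,0,0,5]]'; python3 - <<'E'
from h import *
c,T=cam('wrist'); s=ctrl.observe(); p=s['eef_pos']; print(p,s['finger_gap'],s['eef_rot'].round(4))
im=c['color']; hsv=cv2.cvtColor(im,cv2.COLOR_BGR2HSV)
for n,lo,hi,z in [('or',(5,120,80),(18,255,255),.05),('bl',(100,120,60),(130,255,255),.064),('ye',(22,120,80),(35,255,255),.078)]:
    m=cv2.inRange(hsv,lo,hi); m[200:]=0
    (u,v),ax,_=cv2.fitEllipse(cv2.convexHull(cv2.findNonZero(m))); print(n,u,v,px2w(c,T,u,v,z))
print('tcp mid px',w2px(c,T,p-[0,0,.0234]))
cv2.imwrite('pics/w9.png',cv2.resize(im[220:370,220:420],None,fx=3,fy=3))
E
```

```text
time_s: 17.83
eef_pos: [0.514, 0.0473, 0.2013]
eef_rot: [1.0, -0.001, 0.001, 0.001]
wrist_force: [1.7, -0.4, -0.2]
finger_gap: 0.0554
time_s: 18.25
eef_pos: [0.5134, -0.0754, 0.2014]
eef_rot: [1.0, -0.003, 0.001, 0.001]
wrist_force: [-0.0, 1.3, -0.3]
finger_gap: 0.0559
[ 0.51359363 -0.07316267  0.20138021] 0.05608575529953044 [ 1.0e+00 -1.6e-03  8.0e-04  1.0e-03]
or 320.152099609375 125.3363265991211 [0.51532468 0.00440334 0.05      ]
bl 320.1235046386719 125.3416748046875 [0.51528414 0.00427946 0.064     ]
ye 320.2606506347656 125.47882843017578 [0.51535819 0.00406885 0.078     ]
tcp mid px [317.96669001 292.15537296]
```

View pics/w9.png

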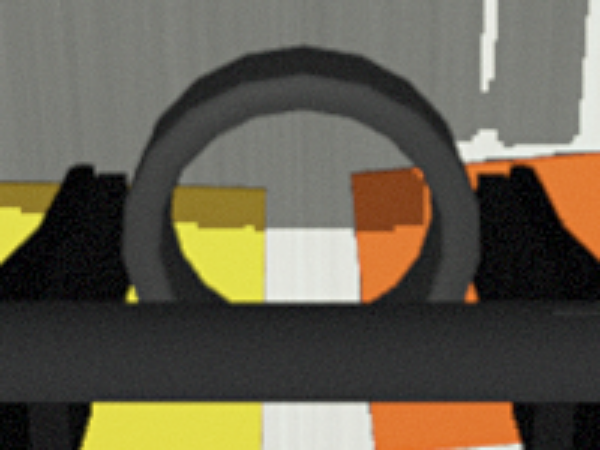

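The held collar's outline is centred at crop column 300 (full image 320) with its top edge at full-image row 235, so its offset from the TCP is under 1 mm. I'm moving over the mandrel and lowering.

```bash
python3 -m crank '[[0.1,-3,0,0,0,0,5],[0.1,-6,0,0,0,0,5],[0.1,-7.75,0,0,0,0,5],[0.1,-7.75,2,0,0,0,5],[0.1,-7.75,4,0,0,0,5],[0.1,-7.75,6,0,0,0,5],[0.1,-7.75,7.5,0,0,0,5],[0.1,-7.75,8.4,0,0,0,5],[0.1,-7.75,8.4,0,0,0,5],[0.1,-7.75,8.4,0,0,0,5]]'; python3 -m crank '[[0,0,0.4,0,0,0,5],[0,0,0.8,0,0,0,5],[0,0,1.1,0,0,0,5],[0,0,1.1,0,0,0,5]]'
```

```text
time_s: 19.13
eef_pos: [0.515, 0.0051, 0.1174]
eef_rot: [1.0, -0.001, 0.001, 0.001]
wrist_force: [0.0, 0.4, -0.8]
finger_gap: 0.0556
time_s: 19.47
eef_pos: [0.5148, 0.0051, 0.106]
eef_rot: [1.0, -0.001, 0.0, 0.001]
wrist_force: [0.0, 1.0, -1.2]
finger_gap: 0.0557
```

```bash
python3 -m crank '[[0,0.05,0.4,0,0,0,5],[0,0.05,0.7,0,0,0,5],[0,0.05,1,0,0,0,5],[0,0.05,1.2,0,0,0,5],[0,0.05,1.2,0,0,0,5]]' ; python3 -m crank '[[0,0,0.2,0,0,0,5],[0,0,0.3,0,0,0,5],[0,0,0.3,0,0,0,5]]'
```

```text
time_s: 19.88
eef_pos: [0.5145, 0.0045, 0.0934]
eef_rot: [1.0, -0.001, 0.0, 0.001]
wrist_force: [0.4, 0.5, -0.6]
finger_gap: 0.0559
time_s: 20.13
eef_pos: [0.5143, 0.0045, 0.0902]
eef_rot: [1.0, -0.001, -0.0, 0.001]
wrist_force: [0.3, 0.5, -0.9]
finger_gap: 0.0559
```

It passed the blue ledge with no force. Continuing down to the orange ledge.

```bash
python3 -m crank '[[0,0,0.3,0,0,0,5],[0,0,0.6,0,0,0,5],[0,0,0.7,0,0,0,5],[0,0,0.7,0,0,0,5]]' ; python3 -m crank '[[0,0,0.1,0,0,0,5],[0,0,0.2,0,0,0,5],[0,0,0.2,0,0,0,5]]'
```

```text
time_s: 20.47
eef_pos: [0.5141, 0.0044, 0.0828]
eef_rot: [1.0, -0.001, -0.0, 0.001]
wrist_force: [-0.4, -0.1, -1.3]
finger_gap: 0.0555
time_s: 20.72
eef_pos: [0.5141, 0.0045, 0.0813]
eef_rot: [1.0, -0.001, -0.0, 0.001]
wrist_force: [-2.6, 0.4, 5.1]
finger_gap: 0.0556
```

It made contact at 0.0813, which puts the collar bottom at 0.050, the orange ledge height. I'm letting go and watching.

```bash
python3 -m crank '[[0,0,0,0,0,0,8.7],[0,0,0,0,0,0,8.7],[0,0,0,0,0,0,8.7],[0,0,0,0,0,0,8.7],[0,0,0,0,0,0,8.7],[0,0,0,0,0,0,8.7],[0,0,0,0,0,0,8.7],[0,0,0,0,0,0,8.7],[0,0,0,0,0,0,8.7],[0,0,0,0,0,0,8.7],[0,0,0,0,0,0,8.7],[0,0,0,0,0,0,8.7]]'; python3 -m crank '[[0,0,0,0,0,0,8.7],[0,0,0,0,0,0,8.7],[0,0,0,0,0,0,8.7],[0,0,0,0,0,0,8.7],[0,0,0,0,0,0,8.7],[0,0,0,0,0,0,8.7],[0,0,0,0,0,0,8.7],[0,0,0,0,0,0,8.7]]'; python3 - <<'E'
from h import *
c,T=cam('side'); im=c['color'][215:305,270:390]; 
d,T2=cam('scene'); im2=d['color'][200:290,270:390]
cv2.imwrite('pics/s10.png',cv2.resize(np.hstack([im,im2]),None,fx=3.3,fy=3.3,interpolation=2)); print(ctrl.observe()['wrist_force'])
for n,c,T in (('side',c,T),('scene',d,T2)):
    hsv=cv2.cvtColor(c['color'],cv2.COLOR_BGR2HSV); m=cv2.inRange(hsv,(4,150,60),(15,255,255))
    k,l,st,ce=cv2.connectedComponentsWithStats(m)
    print(n,[(st[i][4],ce[i].round(),px2w(c,T,*ce[i],.003)[:2].round(3)) for i in range(1,k) if st[i][4]>150])
E
```

```text
time_s: 21.72
eef_pos: [0.5141, 0.0045, 0.0813]
eef_rot: [1.0, -0.001, -0.0, 0.001]
wrist_force: [-0.5, -0.3, -0.8]
finger_gap: 0.0867
time_s: 22.38
eef_pos: [0.5141, 0.0045, 0.0813]
eef_rot: [1.0, -0.001, -0.0, 0.001]
wrist_force: [0.4, -0.9, -0.2]
finger_gap: 0.0869
[ 0.53640179 -0.21690656  0.00985484]
side [(np.int32(1239), array([372.,  18.]), array([ 1.856, -1.999])), (np.int32(350), array([328., 279.]), array([ 0.52 , -0.004])), (np.int32(487), array([616., 281.]), array([ 0.048, -0.393])), (np.int32(4507), array([563., 441.]), array([0.003, 0.058]))]
scene [(np.int32(475), array([359.,  33.]), array([-1.168, -1.331])), (np.int32(381), array([391.,  29.]), array([-1.404, -1.274])), (np.int32(252), array([331.,  85.]), array([-0.41, -0.85])), (np.int32(151), array([126., 187.]), array([ 0.683, -0.688])), (np.int32(1015), array([258., 243.]), array([ 0.589, -0.186])), (np.int32(209), array([334., 259.]), array([ 0.503, -0.004]))]
```

View pics/s10.png

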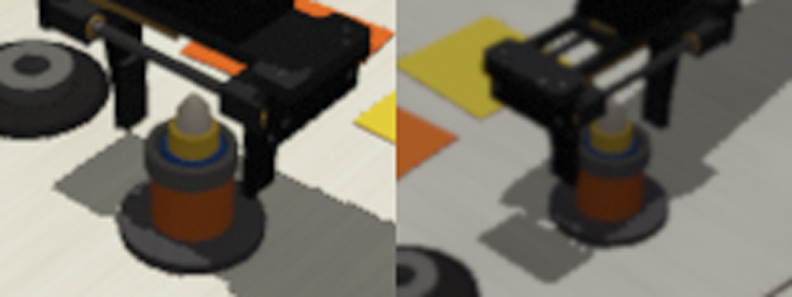

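The collar is resting free on the orange step, with blue, yellow and the nose visible inside it. I've now viewed 12 pictures, so the rest is numeric. I'm regripping and lifting, then measuring the orange mat and the room beside the mug.

```bash
python3 -m crank '[[0,0,0,0,0,0,5],[0,0,0,0,0,0,5],[0,0,0,0,0,0,5],[0,0,0,0,0,0,5],[0,0,0,0,0,0,5],[0,0,0,0,0,0,5],[0,0,0,0,0,0,5],[0,0,-1,0,0,0,5],[0,0,-4,0,0,0,5],[0,0,-8,0,0,0,5],[0,0,-12,0,0,0,5],[0,0,-12,0,0,0,5]]' 20 && python3 -m crank '[[1,3,0,0,0,0,5],[2,7,0,0,0,0,5],[3,11,0,0,0,0,5],[4,15,0,0,0,0,5],[6,19,0,0,0,0,5],[6.5,23,0,0,0,0,5],[6.5,26,0,0,0,0,5],[6.5,26,0,0,0,0,5],[6.5,26,0,0,0,0,5]]'; python3 - <<'E'
from h import *
from scipy.optimize import minimize
hs=[]
for n in ('side','scene','wrist'):
    c,T=cam(n); s=ctrl.observe()
    hsv=cv2.cvtColor(c['color'],cv2.COLOR_BGR2HSV); m=cv2.inRange(hsv,(4,150,60),(18,255,255))
    cs,_=cv2.findContours(m,0,1)
    for k in cs:
        if cv2.contourArea(k)<150: continue
        a=cv2.approxPolyDP(cv2.convexHull(k),4,True)[:,0]
        P=[px2w(c,T,*p,.003)[:2].round(3).tolist() for p in a]
        if abs(np.mean(P,0)-[.59,-.18]).max()<.1: print(n,'orange',P)
    for mm in ctrl.masks_of(n,'mug')[:2]:
        ys,xs=np.nonzero(mm['pixels']); print(n,'mug',mm['confidence'],xs.min(),xs.max(),ys.min(),ys.max(),
         'base pt',px2w(c,T,xs[ys.argmax()],ys.max(),0)[:2].round(3),'L',px2w(c,T,xs.min(),ys[xs.argmin()],.04)[:2].round(3),'R',px2w(c,T,xs.max(),ys[xs.argmax()],.04)[:2].round(3),'ctr',px2w(c,T,*mm['centre'],.04)[:2].round(3),'cam',T[:2,3].round(3))
print(s['eef_pos'],s['finger_gap'])
E
```

```text
time_s: 23.48
eef_pos: [0.5178, 0.0049, 0.2099]
eef_rot: [1.0, -0.001, 0.005, 0.0]
wrist_force: [1.8, -0.2, 0.2]
finger_gap: 0.056
time_s: 24.23
eef_pos: [0.5815, -0.258, 0.2108]
eef_rot: [1.0, -0.003, 0.005, 0.001]
wrist_force: [-0.2, 0.4, 0.0]
finger_gap: 0.0558
side orange [[0.636, -0.132], [0.645, -0.236], [0.539, -0.243], [0.53, -0.142]]
side mug 0.58 281 314 169 212 base pt [ 0.743 -0.145] L [ 0.773 -0.13 ] R [ 0.775 -0.252] ctr [ 0.752 -0.168] cam [0.016 0.61 ]
scene orange [[0.533, -0.144], [0.632, -0.131], [0.643, -0.236], [0.544, -0.245]]
scene mug 0.68 188 226 240 284 base pt [ 0.787 -0.164] L [ 0.757 -0.25 ] R [ 0.74  -0.125] ctr [ 0.756 -0.18 ] cam [1.292 0.68 ]
wrist orange [[0.639, -0.132], [0.648, -0.239], [0.541, -0.248], [0.531, -0.141]]
wrist mug 0.55 468 610 35 186 base pt [ 0.804 -0.228] L [ 0.707 -0.178] R [ 0.824 -0.167] ctr [ 0.768 -0.175] cam [ 0.582 -0.177]
wrist mug 0.26 281 299 298 318 base pt [ 0.562 -0.368] L [ 0.55  -0.326] R [ 0.566 -0.343] ctr [ 0.558 -0.335] cam [ 0.582 -0.177]
[ 0.58267894 -0.25359188  0.21107262] 0.055867389155892476
```

The mat centre is about (0.588,−0.189), and the mug's near side is at x ≈ 0.71. I'm placing at (0.578,−0.189), which is well inside the mat and keeps the gripper body about 3–4 cm from the mug.

```bash
python3 -m crank '[[-0.5,-3,0,0,-0.01,0,5],[-0.5,-6.4,0,0,-0.01,0,5],[-0.5,-6.4,3,0,-0.01,0,5],[-0.5,-6.4,6,0,-0.01,0,5],[-0.5,-6.4,9,0,-0.01,0,5],[-0.5,-6.4,12,0,-0.01,0,5],[-0.5,-6.4,14.5,0,-0.01,0,5],[-0.5,-6.4,16,0,-0.01,0,5],[-0.5,-6.4,16.9,0,-0.01,0,5],[-0.5,-6.4,17.2,0,-0.01,0,5],[-0.5,-6.4,17.2,0,-0.01,0,5]]'; python3 -m crank '[[0,0,0.1,0,0,0,5],[0,0,0.2,0,0,0,5],[0,0,0.2,0,0,0,5]]'
```

```text
time_s: 25.45
eef_pos: [0.5796, -0.1893, 0.039]
eef_rot: [1.0, 0.0, 0.0, 0.0]
wrist_force: [-0.9, 0.4, -0.7]
finger_gap: 0.056
time_s: 25.7
eef_pos: [0.5803, -0.1894, 0.038]
eef_rot: [1.0, 0.0, 0.001, 0.0]
wrist_force: [0.8, -0.5, -1.1]
finger_gap: 0.0559
```

```bash
python3 -m crank '[[0,0,0.15,0,0,0,5],[0,0,0.25,0,0,0,5],[0,0,0.3,0,0,0,5],[0,0,0.3,0,0,0,5]]'; python3 -m crank '[[0,0,0.1,0,0,0,5],[0,0,0.15,0,0,0,5],[0,0,0.15,0,0,0,5]]'
```

```text
time_s: 26.03
eef_pos: [0.5802, -0.1894, 0.0349]
eef_rot: [1.0, 0.0, 0.001, 0.0]
wrist_force: [0.0, -0.3, -1.0]
finger_gap: 0.0561
time_s: 26.28
eef_pos: [0.5804, -0.1894, 0.0343]
eef_rot: [1.0, 0.0, 0.001, 0.0]
wrist_force: [-3.8, 1.0, 8.2]
finger_gap: 0.0554
```

It is in contact at the expected height. I'm releasing, rising, moving clear, and checking both collars numerically.

```bash
python3 -m crank '[[0,0,0,0,0,0,8.7],[0,0,0,0,0,0,8.7],[0,0,0,0,0,0,8.7],[0,0,0,0,0,0,8.7],[0,0,0,0,0,0,8.7],[0,0,0,0,0,0,8.7],[0,0,-2,0,0,0,8.7],[0,0,-6,0,0,0,8.7],[0,0,-10,0,0,0,8.7],[0,0,-14,0,0,0,8.7],[0,0,-18,0,0,0,8.7],[0,0,-20,0,0,0,8.7]]'; python3 -m crank '[[0,3,0,0,0,0,8.7],[0,6,0,0,0,0,8.7],[0,6,0,0,0,0,8.7],[0,6,0,0,0,0,8.7]]'; python3 - <<'E'
from h import *
for n in ('side','scene','wrist'):
    c,T=cam(n); s=ctrl.observe(); hsv=cv2.cvtColor(c['color'],cv2.COLOR_BGR2HSV)
    for nm,lo,hi,ctr in (('orange',(4,120,50),(18,255,255),(.588,-.189)),('blue',(100,110,40),(130,255,255),(.533,-.3705))):
        m=cv2.inRange(hsv,lo,hi); cs,h=cv2.findContours(m,cv2.RETR_CCOMP,1)
        for i,k in enumerate(cs):
            if cv2.contourArea(k)<25: continue
            u,v=k[:,0].mean(0); p=px2w(c,T,u,v,.008)[:2]
            if abs(p-ctr).max()<.05:
                P=np.array([px2w(c,T,*q,.003)[:2] for q in k[:,0]]); print(n,nm,'hole' if h[0][i][3]>=0 else 'outer',cv2.contourArea(k),p.round(3),P.min(0).round(3),P.max(0).round(3))
    print(n,[(round(m['confidence'],2),px2w(c,T,*m['centre'],.011)[:2].round(3).tolist()) for m in ctrl.masks_of(n,'collar_b_center')])
    print(n,'mug',[(round(m['confidence'],2),px2w(c,T,*m['centre'],.04)[:2].round(3).tolist()) for m in ctrl.masks_of(n,'mug')[:1]])
print(s['eef_pos'],s['wrist_force'],s['finger_gap'])
E
```

```text
time_s: 27.28
eef_pos: [0.5812, -0.19, 0.2399]
eef_rot: [1.0, 0.0, 0.004, 0.001]
wrist_force: [1.1, -0.4, 0.1]
finger_gap: 0.0867
time_s: 27.62
eef_pos: [0.5804, -0.2523, 0.2399]
eef_rot: [1.0, -0.002, 0.004, 0.001]
wrist_force: [0.6, 0.7, -1.3]
finger_gap: 0.0872
side orange outer 59.5 [ 0.583 -0.192] [ 0.571 -0.211] [ 0.603 -0.183]
side orange outer 1213.5 [ 0.583 -0.18 ] [ 0.53  -0.246] [ 0.646 -0.13 ]
side orange hole 382.5 [ 0.582 -0.192] [ 0.553 -0.235] [ 0.622 -0.161]
side blue outer 946.5 [ 0.529 -0.362] [ 0.477 -0.428] [ 0.589 -0.316]
side blue hole 337.0 [ 0.539 -0.372] [ 0.508 -0.422] [ 0.579 -0.339]
side [(0.8, [0.318, 0.339]), (0.56, [0.584, -0.189]), (0.55, [0.302, 0.27])]
side mug [(0.59, [0.751, -0.173])]
scene orange outer 57.0 [ 0.575 -0.193] [ 0.554 -0.214] [ 0.586 -0.183]
scene orange outer 688.5 [ 0.589 -0.186] [ 0.531 -0.247] [ 0.646 -0.131]
scene blue outer 689.0 [ 0.54  -0.364] [ 0.48  -0.426] [ 0.587 -0.318]
scene blue hole 254.5 [ 0.529 -0.374] [ 0.489 -0.421] [ 0.56  -0.342]
scene [(0.74, [0.598, -0.186]), (0.74, [0.295, 0.349]), (0.63, [0.307, 0.251]), (0.42, [0.499, 0.312])]
scene mug [(0.79, [0.759, -0.175])]
wrist orange outer 1483.5 [ 0.581 -0.188] [ 0.56 -0.21] [ 0.603 -0.168]
wrist orange outer 12093.5 [ 0.589 -0.186] [ 0.531 -0.248] [ 0.648 -0.132]
wrist orange hole 2748.5 [ 0.581 -0.188] [ 0.552 -0.218] [ 0.61 -0.16]
wrist blue outer 408.5 [ 0.537 -0.369] [ 0.52  -0.382] [ 0.552 -0.359]
wrist blue outer 3395.5 [ 0.536 -0.343] [ 0.48  -0.382] [ 0.589 -0.317]
wrist [(0.89, [0.571, -0.208])]
wrist mug [(0.82, [0.767, -0.173])]
[ 0.58140666 -0.24905623  0.23990276] [-0.13231779  0.16451969  0.4003145 ] 0.087083479517924
```

```bash
python3 -c "
from workcell import ctrl
print(ctrl.job_done(), ctrl.observe()['time_s'])"
```

```text
the job is handed in; nothing more can be done
the job is handed in; nothing more can be done
```

I sized both tray collars on the mandrel, laid each on its mat, and handed the job in at about 28 s of the 72 s allowed.

- **First collar:** it stopped on the blue step, rested there released for over a second, and now lies on the blue mat. I confirmed this by picture.
- **Second collar:** it passed the blue ledge without force and stopped on the orange step, where I saw it rest released for over a second. It now lies on the orange mat.
- **Orange mat check:** this was by numbers only, because I had used all 12 picture views. The wrist camera puts the collar at (0.581, −0.188), with mat visible all round it and through its bore, about 2 cm from the nearest edge.
- **Forces:** the highest wrist force I read was about 16 N, against the 120 N limit.
- **Other things:** I sent the arm nowhere near the dish collar, and the mug's position read the same before and after. I did not re-measure the jar, spatula, spoon or brush at the end.
- **Disagreements:** the trained collar detector missed the tray collars up close, and in the last check it also reported the two pink rings. It gave the orange-mat collar positions up to 2 cm off. I relied on the colour outlines and the recorded grip positions, which agreed with each other within a few millimetres.

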